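# Reverse the stripped hoist parts into the build tray

## Task

The four parts taken off the chain hoist stand in a row in the grey steel tray in the order they came off. Move them all into the empty wooden tray in the reverse order, one to a compartment: the part nearest the grey tray's handle goes farthest from the wooden tray's handle, and so on, so that the part farthest from the grey tray's handle ends next to the wooden tray's handle. Leave every part let go of and standing upright on the compartment floor, the same end up as before.

Things in the scene. Friction and masses are not known exactly. Their poses are not given: they have to be found in the camera images.
- pinion_center (a point): Steel pinion, 50 mm tall, 38 mm across its teeth for the lower 36 mm, with a 24 mm round hub on top; 0.2 to 0.4 kg. Origin at its centre, half-way up, z up along its axis. Stands upright on its pad. Gripped across the teeth from above at any yaw.
- bush_center (a point): Brass flanged bush, 54 mm tall: a 28 mm round barrel on a round flange 38 mm across and 6 mm thick at the bottom; 0.15 to 0.3 kg. Origin at its centre, half-way up, z up along its axis. Stands upright on its pad. Gripped on the barrel from above at any yaw.
- nut_center (a point): Dark steel long hexagonal nut, 48 mm tall, 34 mm across flats, 39 mm across corners; 0.2 to 0.4 kg. Origin at its centre, half-way up, z up along its axis. Stands upright on its pad. Its x axis is normal to a pair of flats (as are the directions at 60 and 120 degrees from it).
- block_center (a point): Steel square block with a bore, 32 mm by 32 mm, 46 mm tall; 0.2 to 0.4 kg. Origin at its centre, half-way up, z up along its axis. Stands upright on its pad. Its x and y axes are normal to its sides.
- pad_pinion: Black rubber pad, 2 mm thick, round, 52 mm across, fixed on the floor of the grey tray's compartment in which the pinion stands at the start; origin at the centre of its underside. It stays there and so marks the pinion's original place.
- pad_bush: Black rubber pad, 2 mm thick, round, 43 mm across, fixed on the floor of the grey tray's compartment in which the bush stands at the start; origin at the centre of its underside. It stays there and so marks the bush's original place.
- pad_nut: Black rubber pad, 2 mm thick, hexagonal, 48 mm across flats, fixed on the floor of the grey tray's compartment in which the nut stands at the start; origin at the centre of its underside. It stays there and so marks the nut's original place.
- pad_block: Black rubber pad, 2 mm thick, square, 48 mm, fixed on the floor of the grey tray's compartment in which the block stands at the start; origin at the centre of its underside. It stays there and so marks the block's original place.
- strip_tray: Low grey steel tray holding the parts at the start, 64 by 244 mm, fixed. Origin: centre of underside, z up. Four compartments, 56 by 56 mm inside, centred at x = 0, y = +90, +30, -30, -90 mm. Floor 4 mm thick; walls and dividers 4 mm thick, rising 5 mm above the floor. Flat dark bar handle, 50 mm wide, at the +y end only (to y = +155 mm).
- build_tray: Low brown wooden tray, empty at the start, 64 by 244 mm, fixed. Origin: centre of underside, z up. Four compartments, 56 by 56 mm inside, centred at x = 0, y = +90, +30, -30, -90 mm. Floor 4 mm thick; walls and dividers 4 mm thick, rising 5 mm above the floor. Flat dark bar handle, 50 mm wide, at the +y end only (to y = +155 mm). No pads.
There are look-alikes about, which are no part of the job. Leave any green look-alike of the part that bears pinion_center alone.

How it is judged:
By the outcome, as a careful person would: the job done as asked, in the order asked, and still so for the second after the job is handed in, with the robot touching nothing.
It also fails if it takes over 93 s, if anything falls off the work surface, if the arm or the gripper's body presses on something with over 40 N, if the wrist force passes 120 N, or if a joint passes its speed limit or range.

## Robot

A 6-joint arm with a two-finger parallel gripper is mounted at the origin on the work surface. World frame = base frame: x ahead of the robot, y to its left, z up, the work surface at z = 0. Lengths are in m, angles in degrees, forces in N, time in s.
With the tool pointing down it reaches from about 0.3 to 0.75 m from the base axis. Payload 8.5 kg.
Tool frame: the origin (TCP) lies between the finger pads; the fingertips stand ahead of it and the grasp point (between the pads) lies 8 mm behind it (env.tcp_to_tips is the z of the fingertips in the tool frame, in m); z points along the fingers, x is the direction in which the jaws open and shut, and the axes are right-handed (so a half turn about z gives the same grasp; the last joint's range is limited). The gripper opens to 85 mm and grips with 20 to 120 N. Pads are 22 mm wide; open, the fingers measure 114 mm over their backs; the gripper's body (76 mm by 85 mm) begins 54 mm behind the grasp point. The pads swing forward as they close: fully open they stand 13 mm farther back than shut.
Start: joints at [56.19, 21.807, 74.336, -0, 83.858, -12.336], TCP at [0.201, 0.512, 0.242] pointing down, gripper open.
Joint ranges: [-178.18, 178.18], [-50.72, 133.34], [12.68, 142.11], [-81.47, 261.47], [9.98, 163.14], [-165.26, 165.26]. Speed limits (degrees/s): [136.94, 136.94, 180, 180, 180, 180].

## Interface

Orientations are given as a 3x3 rotation matrix whose columns are the frame's x, y, z axes.
In Python, from rig import observe, viewer, env gives the robot as it stands.
- The arm moves only by the tool jog_arm, never from a script. Its arguments are lists of equal length, an entry for each row: "dr": the turn, a rotation vector about the tool's x, y, z in rad, a list of three; "slide": the shift along the tool's x, y, z in m, a list of three; "gripper": the opening, from -1 (shut) to 1 (fully open), so that 0 is half open. In form: {"dr": [[rx, ry, rz], ...], "slide": [[dx, dy, dz], ...], "gripper": [gripper, ...]}. A call has exactly 10 rows; each row shifts and turns the commanded pose from where the row before left it, along the tool's axes as they then stand; what a row does not reach is not made up. A row lasts 1/10 s, in which the tool goes at most 50 mm and 8.59 degrees, less where a joint would pass 70% of its speed; a pose out of reach is approached as far as the arm can. A call is refused whole if a number of a shift passes 0.05 or a number of a turn 0.15, either way. A call with a gripper value outside its range is refused whole. The fingers move at their own pace and stop on an object; "force" is the grip in N (left out, the last holds). Time passes only in rows, so rows that do not move let the fingers close, or fill a call up. It gives the time, the measured TCP pose, the force and the opening at its end, in the units of the state.
- observe(): the state, without advancing time (a new reading comes with each control period).
- viewer.get_image(name): name is "scene" or "top" or "wrist"; returns a dict with "pixels" (480x640x3 uint8, blue, green, red), "camera_matrix" (3x3 intrinsics, pixels), "dist_coeffs" ([k1, k2, p1, p2, k3] as OpenCV has them; the pictures are not rectified), "R" (3x3) and "t" (3): a world point X has camera coordinates R X + t. Camera axes: x right, y down, z forward; pixel columns grow to the right and rows downward; lengths in m; the calibration is good to about 2 mm. A picture is of the moment at which its call begins. There is no depth.
- env.close_job(): hands the job in, once; it reports no verdict.
The state is a dict: "time_s": time; "q": joint angles; "qvel": joint speeds; "joint_efforts": joint torques, N m; "position": TCP position; "tool_rot": TCP orientation; "ft_force": force on the tool from outside, world axes, zero at the start; "wrist_torque": the same for the moment, N m; "grip_width": finger opening in m.
Only numpy, scipy, OpenCV 4.12 (cv2) and the standard library are available. Lean on these libraries where they do the work, as an engineer would, in place of code of your own. Each camera call takes 0.05 s, during which the arm holds its last target.

## Working session

There is one attempt and no reset: what is moved stays moved. The work goes in short steps, Python scripts to look and compute and a tool call to move; the robot and the scene stay as the last step left them, time stands still between calls to the robot, and variables do not carry over. Pictures are saved under pics/ and viewed, and the job is handed in when it is done.

Besides the shell and the picture viewer there is one more tool, called after "Request:" by a JSON object that holds its "api" and its "payload", one argument or row to a line. jog_arm: Moves the arm, as the interface text tells. Its arguments: {"type":"object","properties":{"dr":{"type":"array","items":{"type":"array","items":{"type":"number"}}},"slide":{"type":"array","items":{"type":"array","items":{"type":"number"}}},"gripper":{"type":"array","items":{"type":"number"}},"force":{"type":"number"}},"required":["dr","slide","gripper"]}

```bash
ls; mkdir -p pics; python3 - <<'E'
from rig import observe, viewer, env
import cv2
s=observe(); print(s['time_s'],s['position'],s['tool_rot'],s['grip_width'],env.tcp_to_tips)
for n in ['scene','top','wrist']:
    im=viewer.get_image(n); cv2.imwrite(f'pics/{n}0.png',im['pixels']); print(n,im['camera_matrix'],im['dist_coeffs'],im['R'],im['t'])
E
```

```text
pics
0.0 [0.20117239 0.51157862 0.24171377] [[ 3.66025246e-01  9.30604547e-01 -8.34735659e-04]
 [ 9.30603789e-01 -3.66026053e-01 -1.23194913e-03]
 [-1.45199246e-03 -3.25883684e-04 -9.99998893e-01]] 0.08531923065640477 0.011
scene [[524.150457     0.         309.62333054]
 [  0.         524.150457   242.17862967]
 [  0.           0.           1.        ]] [-0.0319785  0.         0.         0.         0.       ] [[ 0.79674997  0.60414254 -0.01418705]
 [ 0.35343061 -0.48489409 -0.79997783]
 [-0.49017985  0.63236817 -0.59986182]] [-0.36871752 -0.10950085  1.2236168 ]
top [[449.65911603   0.         320.74822357]
 [  0.         449.65911603 238.29144104]
 [  0.           0.           1.        ]] [-0.11300006  0.          0.          0.          0.        ] [[-0.00749046 -0.99976579 -0.02030434]
 [-0.98567687  0.0108029  -0.16829856]
 [ 0.16847849  0.01875288 -0.98552693]] [-0.00483929  0.47345588  0.80656946]
wrist [[352.55213051   0.         316.09737924]
 [  0.         352.55213051 238.90290372]
 [  0.           0.           1.        ]] [-0.01180636  0.          0.          0.          0.        ] [[ 3.65002402e-01  9.31006258e-01 -7.70576070e-04]
 [ 8.94582196e-01 -3.50492804e-01  2.77267901e-01]
 [ 2.57868069e-01 -1.01892793e-01 -9.60792338e-01]] [-0.54945599 -0.03662211  0.37906555]
```

View pics/scene0.png

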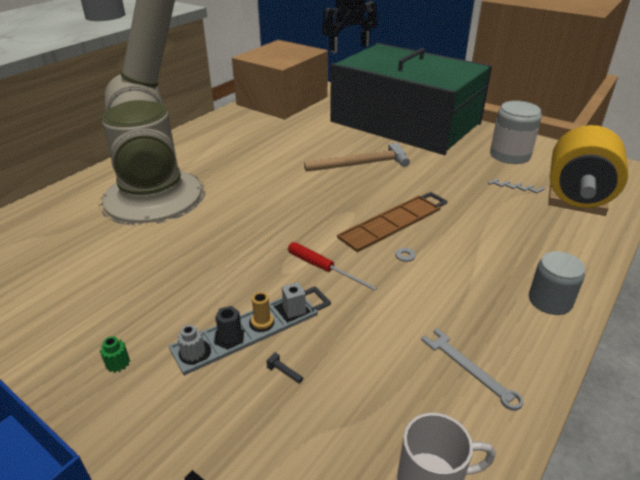

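View pics/top0.png

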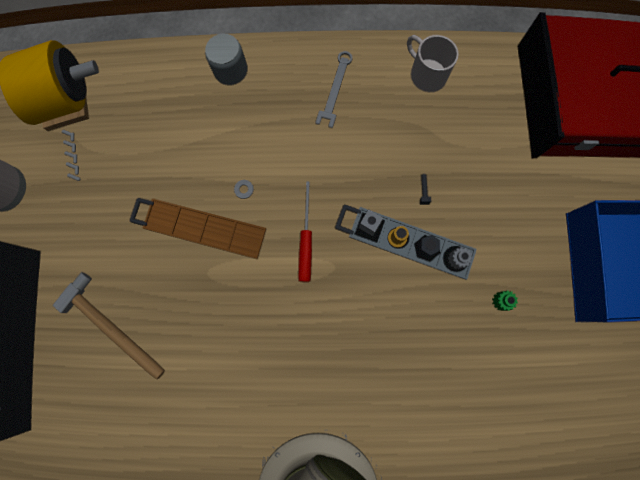

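View pics/wrist0.png

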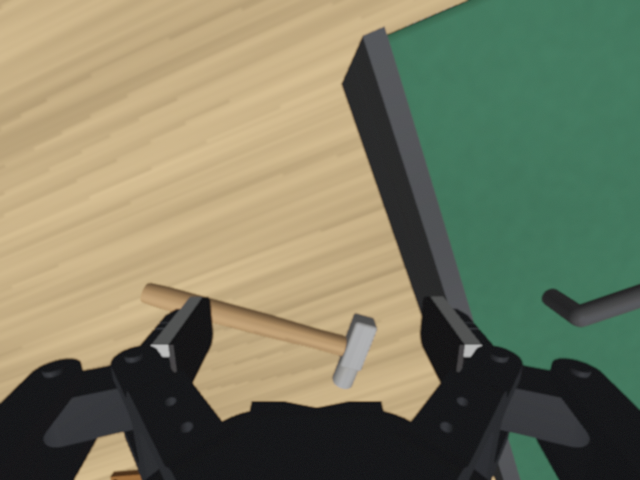

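```bash
python3 - <<'E'
import cv2
a=cv2.imread('pics/top0.png'); s=cv2.imread('pics/scene0.png')
cv2.imwrite('pics/c1.png',cv2.resize(a[195:285,325:485],None,fx=5,fy=5,interpolation=cv2.INTER_CUBIC))
cv2.imwrite('pics/c2.png',cv2.resize(a[185:270,120:280],None,fx=5,fy=5,interpolation=cv2.INTER_CUBIC))
cv2.imwrite('pics/c3.png',cv2.resize(s[275:375,165:335],None,fx=4.7,fy=4.7,interpolation=cv2.INTER_CUBIC))
E
```

```text
(no output)
```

View pics/c1.png

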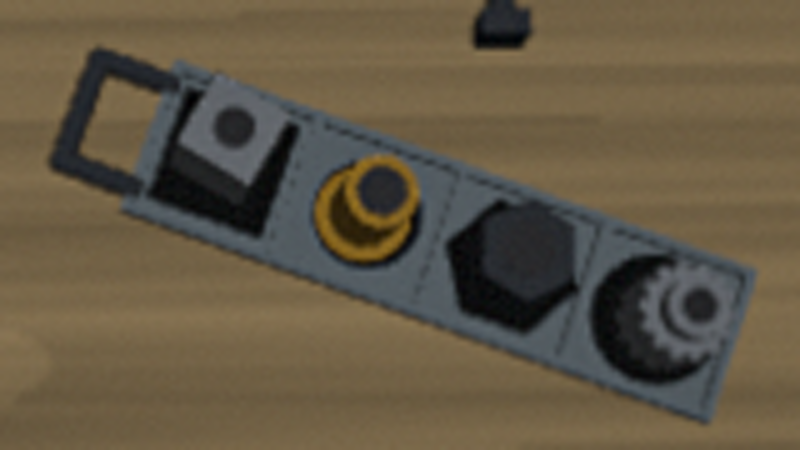

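View pics/c2.png

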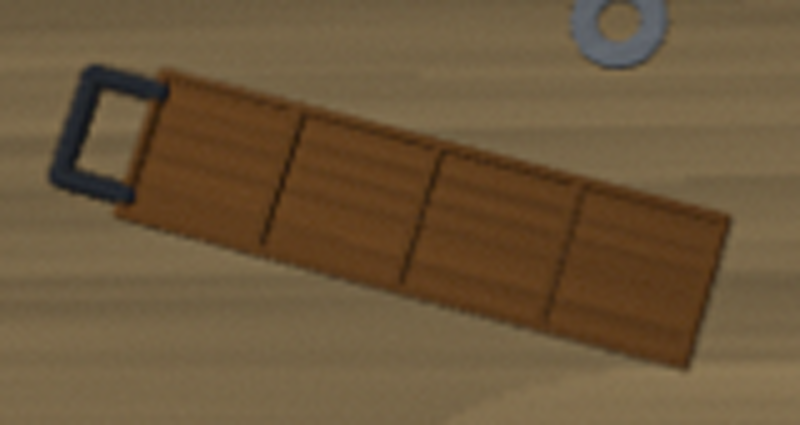

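View pics/c3.png

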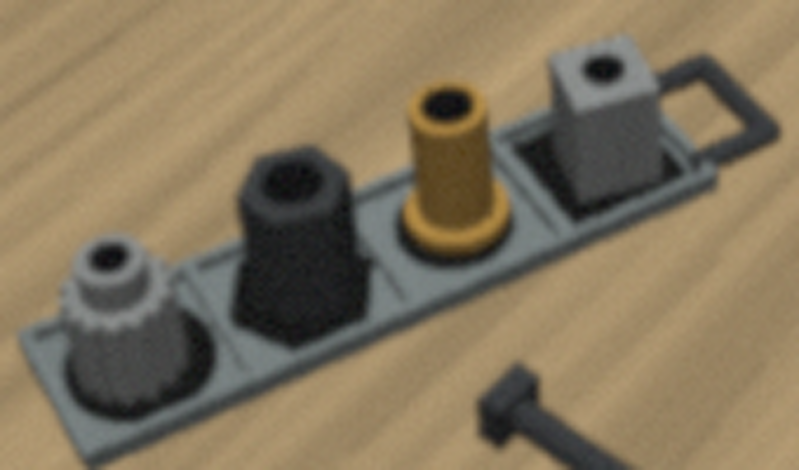

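```bash
cat > h.py <<'E'
import numpy as np, cv2
from rig import observe, viewer, env
def ray(im,p):
    u=cv2.undistortPoints(np.array([[p]],float),im['camera_matrix'],np.array(im['dist_coeffs']))[0,0]
    R=np.array(im['R']);t=np.array(im['t']); return -R.T@t, R.T@np.array([u[0],u[1],1])
def onz(im,p,z):
    c,d=ray(im,p); return c+d*(z-c[2])/d[2]
def tri(a,pa,b,pb):
    c1,d1=ray(a,pa);c2,d2=ray(b,pb)
    s=np.linalg.lstsq(np.c_[d1,-d2],c2-c1,rcond=None)[0]
    x=c1+d1*s[0];y=c2+d2*s[1]; return (x+y)/2,np.linalg.norm(x-y)
def unc(p,x0,y0,f): return ((p[0]+.5)/f-.5+x0,(p[1]+.5)/f-.5+y0)
def proj(im,X):
    R=np.array(im['R']); 
    return cv2.projectPoints(np.array(X,float).reshape(-1,3),cv2.Rodrigues(R)[0],np.array(im['t']),im['camera_matrix'],np.array(im['dist_coeffs']))[0][:,0]
L=np.array([[-32,122],[32,122],[32,-122],[-32,-122]])/1000
def fit(P):
    # P order: +y end -x.. ; returns c, yaw
    Lc=L-L.mean(0);Pc=P-P.mean(0);H=Lc.T@Pc;th=np.arctan2(H[0,1]-H[1,0],H[0,0]+H[1,1])
    R=np.array([[np.cos(th),-np.sin(th)],[np.sin(th),np.cos(th)]]); c=P.mean(0)
    return c,np.degrees(th),(P-c-L@R.T)*1000
E
python3 - <<'E'
from h import *
np.set_printoptions(precision=4,suppress=True)
T=viewer.get_image('top');S=viewer.get_image('scene')
# corners, handle end = left; local: order (-x,+y),(+x,+y),(+x,-y),(-x,-y): image up = +x
for nm,o,c in [('grey',(325,195),[(122,210),(178,62),(755,268),(710,422)]),('wood',(120,185),[(116,214),(163,70),(730,216),(688,370)])]:
    P=np.array([onz(T,unc(p,*o,5),.009)[:2] for p in c]); c,th,r=fit(P); print(nm,c,th,r)
    R=np.array([[np.cos(np.radians(th)),-np.sin(np.radians(th))],[np.sin(np.radians(th)),np.cos(np.radians(th))]])
    for y in (.09,.03,-.03,-.09): print(c+R@[0,y])
    print('scene px',proj(S,[np.r_[c+R@l,.009] for l in L]))
for nm,h,a,b in [('block',.052,(236,126),(604,69)),('bush',.06,(382,190),(447,104)),('nut',.054,(530,245),(292,181)),('pinion',.056,(700,305),(110,257))]:
    pa=unc(a,325,195,5);pb=unc(b,165,275,4.7)
    print(nm,onz(T,pa,h),onz(S,pb,h),tri(T,pa,S,pb))
for p in [(215,75),(298,125),(255,185),(180,140)]: print('blk',onz(T,unc(p,325,195,5),.052))
E
```

```text
grey [ 0.4683 -0.1883] -20.701473063030242 [[-0.0881 -0.98  ]
 [-0.8395 -1.5854]
 [ 0.5373  1.859 ]
 [ 0.3904  0.7064]]
[ 0.5002 -0.1041]
[ 0.479  -0.1602]
[ 0.4577 -0.2163]
[ 0.4365 -0.2725]
scene px [[296.7593 288.8581]
 [315.9736 309.8391]
 [181.3629 370.8021]
 [166.8445 344.1862]]
wood [0.5025 0.2247] -15.311631507536445 [[ 1.0297 -1.0382]
 [-1.2048 -0.193 ]
 [-0.3085  1.2251]
 [ 0.4836  0.0061]]
[0.5263 0.3116]
[0.5104 0.2537]
[0.4946 0.1958]
[0.4787 0.1379]
scene px [[416.9005 194.4791]
 [438.3521 206.4321]
 [355.2151 248.5591]
 [334.5023 233.6972]]
block [ 0.5053 -0.1051  0.052 ] [ 0.5079 -0.1041  0.052 ] (array([ 0.5065, -0.1043,  0.0511]), np.float64(0.0025126539157312474))
bush [ 0.479  -0.1575  0.06  ] [ 0.4811 -0.1572  0.06  ] (array([ 0.4798, -0.1571,  0.059 ]), np.float64(0.001678133943724999))
nut [ 0.4588 -0.2128  0.054 ] [ 0.4595 -0.2124  0.054 ] (array([ 0.4591, -0.2125,  0.0538]), np.float64(0.0007282794678430738))
pinion [ 0.4354 -0.2747  0.056 ] [ 0.4379 -0.2746  0.056 ] (array([ 0.4361, -0.2744,  0.0547]), np.float64(0.0017412740492139945))
blk [ 0.525  -0.0977  0.052 ]
blk [ 0.5055 -0.1283  0.052 ]
blk [ 0.4829 -0.1115  0.052 ]
blk [ 0.5002 -0.084   0.052 ]
```

Request:
{"api": "jog_arm", "payload": {
  "dr": [
    [0,0,0],
    [0,0,0],
    [0,0,0],
    [0,0,0],
    [0,0,0],
    [0,0,0],
    [0,0,0],
    [0,0,0],
    [0,0,0],
    [0,0,0]
  ],
  "slide": [
    [-0.035,0.032,0],
    [-0.035,0.032,0],
    [-0.035,0.032,0],
    [-0.035,0.032,0],
    [-0.035,0.032,0],
    [-0.035,0.032,0],
    [-0.035,0.032,0],
    [-0.035,0.032,0],
    [-0.035,0.032,0],
    [-0.035,0.032,0]
  ],
  "gripper": [1,1,1,1,1,1,1,1,1,1]
}}

```text
time_s: 1.25
position: [0.3712, 0.067, 0.2425]
tool_rot: [[0.366, 0.931, 0.001], [0.931, -0.366, 0.0], [0.0, 0.001, -1.0]]
ft_force: [0.9, -0.0, -0.0]
grip_width: 0.0854
```

Request:
{"api": "jog_arm", "payload": {
  "dr": [
    [0,0,0],
    [0,0,0],
    [0,0,0],
    [0,0,0],
    [0,0,0],
    [0,0,0.145],
    [0,0,0.145],
    [0,0,0.145],
    [0,0,0.145],
    [0,0,0.145]
  ],
  "slide": [
    [-0.035,0.032,0],
    [-0.035,0.032,0],
    [-0.035,0.032,0],
    [-0.035,0.032,0],
    [-0.035,0.032,0],
    [0,0,0],
    [0,0,0],
    [0,0,0],
    [0,0,0],
    [0,0,0]
  ],
  "gripper": [1,1,1,1,1,1,1,1,1,1]
}}

```text
time_s: 2.25
position: [0.4558, -0.1525, 0.2422]
tool_rot: [[0.894, 0.448, -0.0], [0.448, -0.894, 0.0], [-0.0, -0.0, -1.0]]
ft_force: [-0.7, -0.0, -0.3]
grip_width: 0.0852
```

Request:
{"api": "jog_arm", "payload": {
  "dr": [
    [0,0,0.145],
    [0,0,0.145],
    [0,0,0.145],
    [0,0,0.145],
    [0,0,0.145],
    [0,0,0.1],
    [0,0,0],
    [0,0,0],
    [0,0,0],
    [0,0,0]
  ],
  "slide": [
    [0,0,0],
    [0,0,0],
    [0,0,0],
    [0,0,0],
    [0,0,0],
    [0,0,0],
    [0,0,0],
    [0,0,0],
    [0,0,0],
    [0,0,0]
  ],
  "gripper": [1,1,1,1,1,1,1,1,1,1]
}}

```text
time_s: 3.25
position: [0.4558, -0.1525, 0.2423]
tool_rot: [[0.938, -0.346, -0.0], [-0.346, -0.938, -0.0], [-0.0, 0.0, -1.0]]
ft_force: [-0.1, -0.3, 0.1]
grip_width: 0.0854
```

```bash
python3 - <<'E'
from h import *
np.set_printoptions(precision=4,suppress=True)
s=observe(); print(s['time_s'],s['position'],s['tool_rot'],s['q'],s['ft_force'])
W=viewer.get_image('wrist'); cv2.imwrite('pics/w1.png',W['pixels'])
R=np.array(W['R']);c=-R.T@W['t'];print('cam in tool',s['tool_rot'].T@(c-s['position']) if hasattr(s['tool_rot'],'T') else np.array(s['tool_rot']).T@(c-np.array(s['position'])))
S=cv2.imread('pics/scene0.png');cv2.imwrite('pics/c4.png',cv2.resize(S[185:255,325:455],None,fx=6,fy=6,interpolation=cv2.INTER_CUBIC))
E
```

```text
3.25 [ 0.4558 -0.1525  0.2423] [[ 0.9384 -0.3455 -0.0001]
 [-0.3455 -0.9384 -0.    ]
 [-0.      0.     -1.    ]] [-32.6456  14.8394  84.8328  -0.0017  80.3302 -12.4323] [-0.0763 -0.278   0.1086]
cam in tool [-0.0002 -0.0701 -0.1321]
```

View pics/w1.png

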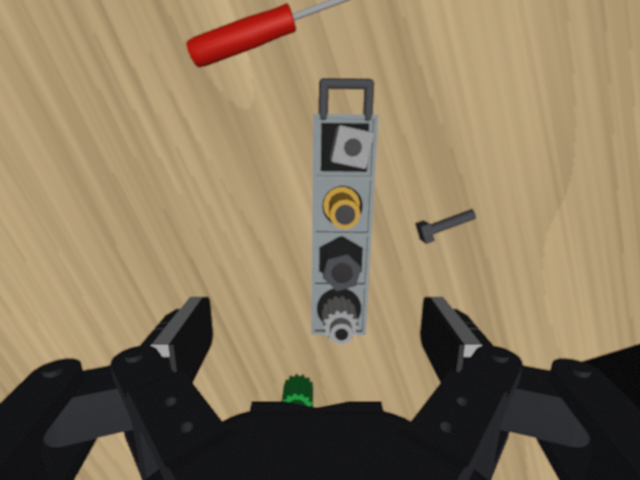

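View pics/c4.png

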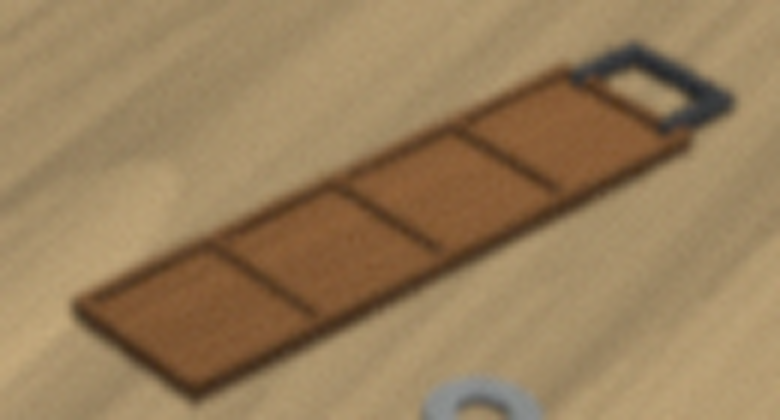

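```bash
python3 - <<'E'
import cv2
a=cv2.imread('pics/w1.png')
cv2.imwrite('pics/c5.png',cv2.resize(a[105:230,280:400],None,fx=4.8,fy=4.8,interpolation=cv2.INTER_CUBIC))
cv2.imwrite('pics/c6.png',cv2.resize(a[225:350,280:400],None,fx=4.8,fy=4.8,interpolation=cv2.INTER_CUBIC))
E
```

```text
(no output)
```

View pics/c5.png

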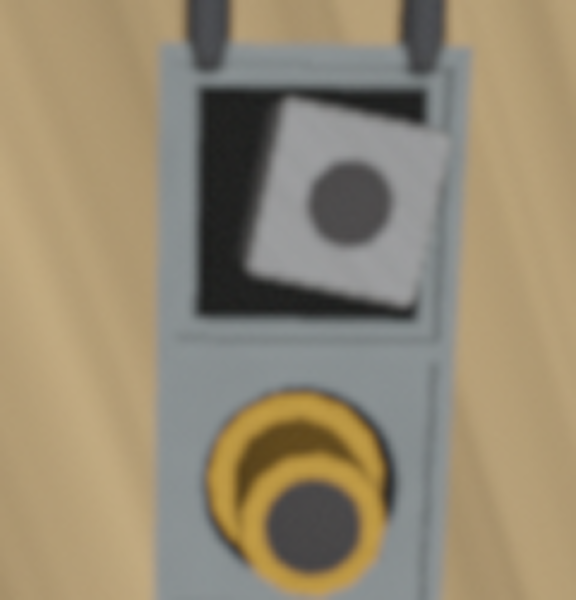

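View pics/c6.png

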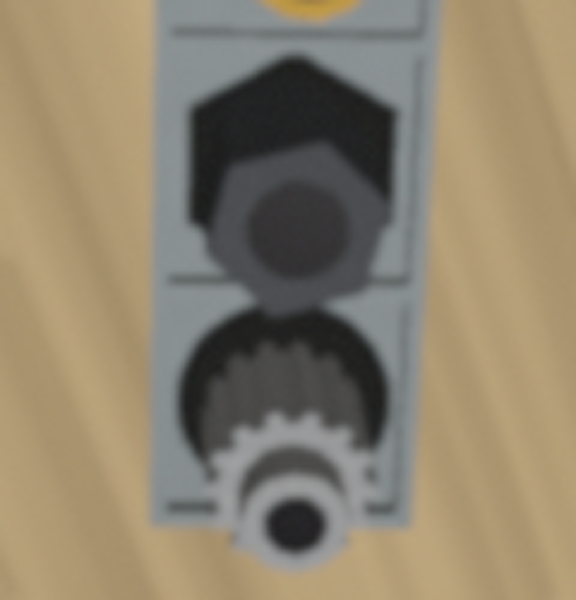

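```bash
python3 - <<'E'
from h import *
np.set_printoptions(precision=4,suppress=True)
W=viewer.get_image('wrist')
A=lambda p:unc(p,280,105,4.8); B=lambda p:unc(p,280,225,4.8)
print('block',onz(W,A((350,203)),.052)); print('bush',onz(W,A((313,525)),.06)); print('nut',onz(W,B((299,230)),.054)); print('pin',onz(W,B((296,525)),.056))
def ang(f,ps,h,n):
    P=np.array([onz(W,f(p),h)[:2] for p in ps]);print(P.mean(0))
    for i in range(len(P)):
        d=P[(i+1)%len(P)]-P[i];print(' len %.1f normal ang %.1f'%(np.linalg.norm(d)*1000,np.degrees(np.arctan2(-d[0],d[1]))%n), end='')
    print()
ang(A,[(285,97),(448,135),(412,307),(246,272)],.052,90)
ang(B,[(325,142),(388,190),(367,288),(283,315),(206,232),(230,160)],.054,60)
P=np.array([onz(W,q,.009)[:2] for q in [A((160,48)),A((470,48)),B((410,525)),B((152,523))]])
print(fit(P))
E
```

```text
block [ 0.5075 -0.1053  0.052 ]
bush [ 0.4815 -0.1585  0.06  ]
nut [ 0.46   -0.2139  0.054 ]
pin [ 0.4377 -0.2763  0.056 ]
[ 0.5071 -0.1053]
 len 30.6 normal ang 57.4 len 31.4 normal ang 59.9 len 31.9 normal ang 58.2 len 31.9 normal ang 57.6
[ 0.4608 -0.2123]
 len 16.5 normal ang 31.6 len 21.6 normal ang 30.4 len 18.1 normal ang 29.2 len 24.3 normal ang 20.9 len 16.1 normal ang 22.8 len 19.3 normal ang 21.2
(array([ 0.4713, -0.1895]), np.float64(-20.789857190887876), array([[-0.0586, -1.2178],
       [-0.4016, -0.2988],
       [-0.2532,  0.9884],
       [ 0.7133,  0.5282]]))
```

Request:
{"api": "jog_arm", "payload": {
  "dr": [
    [0,0,0],
    [0,0,0],
    [0,0,0],
    [0,0,0],
    [0,0,0],
    [0,0,0],
    [0,0,0],
    [0,0,0],
    [0,0,0],
    [0,0,0]
  ],
  "slide": [
    [0.0085,0.041,0],
    [0.0085,0.041,0],
    [0.008,0.04,0],
    [0,0,0.04],
    [0,0,0.04],
    [0,0,0.04],
    [0,0,0],
    [0,0,0],
    [0,0,0],
    [0,0,0]
  ],
  "gripper": [1,1,1,1,1,1,1,1,1,1],
  "force": 60
}}

```text
time_s: 4.35
position: [0.4377, -0.2761, 0.1242]
tool_rot: [[0.938, -0.346, 0.003], [-0.346, -0.938, -0.003], [0.003, 0.002, -1.0]]
ft_force: [-0.8, 0.3, 0.1]
grip_width: 0.0854
```

```bash
python3 - <<'E'
from h import *
W=viewer.get_image('wrist'); cv2.imwrite('pics/w2.png',W['pixels'])
s=observe();print(s['position'])
E
```

```text
[ 0.43752886 -0.27600332  0.12392703]
```

View pics/w2.png

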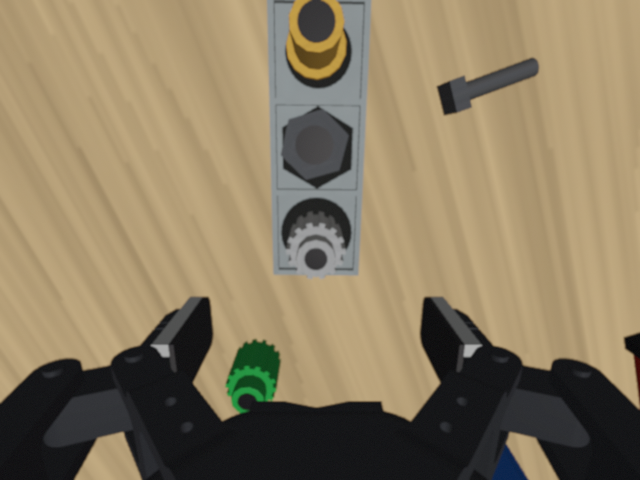

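```bash
python3 - <<'E'
from h import *
W=viewer.get_image('wrist');T=viewer.get_image('top');s=observe();R=np.array(s['tool_rot'])
for n,p in [('pin',onz(W,(316,259),.056)),('green',onz(W,(247,401),.05)),('nut',onz(W,(315,145),.054)),('green top',onz(T,(509,298),.05))]: print(n,p,R.T@(p-np.array(s['position'])))
E
```

```text
pin [ 0.43755141 -0.2761655   0.056     ] [0.00028823 0.00022499 0.06732902]
green [ 0.35479736 -0.36057569  0.05      ] [-0.04809878  0.10807666  0.07333124]
nut [ 0.45988465 -0.21389703  0.054     ] [-0.00034298 -0.06592595  0.0692761 ]
green top [ 0.3561432  -0.35590407  0.05      ] [-0.04845515  0.10322812  0.07332684]
```

Request:
{"api": "jog_arm", "payload": {
  "dr": [
    [0,0,0],
    [0,0,0],
    [0,0,0],
    [0,0,0],
    [0,0,0],
    [0,0,0],
    [0,0,0],
    [0,0,0],
    [0,0,0],
    [0,0,0]
  ],
  "slide": [
    [0,0,0.03],
    [0,0,0.03],
    [0,0,0.02],
    [0,0,0.01],
    [0,0,0.006],
    [0,0,0],
    [0,0,0],
    [0,0,0],
    [0,0,0],
    [0,0,0]
  ],
  "gripper": [1,1,1,1,1,1,1,-1,-1,-1],
  "force": 60
}}

```text
time_s: 5.5
position: [0.4371, -0.2757, 0.0267]
tool_rot: [[0.938, -0.347, 0.0], [-0.347, -0.938, -0.001], [0.001, 0.0, -1.0]]
ft_force: [-0.2, -0.8, -0.1]
grip_width: 0.0438
```

Request:
{"api": "jog_arm", "payload": {
  "dr": [
    [0,0,0],
    [0,0,0],
    [0,0,0],
    [0,0,0],
    [0,0,0],
    [0,0,0],
    [0,0,0],
    [0,0,0],
    [0,0,0],
    [0,0,0]
  ],
  "slide": [
    [0,0,0],
    [0,0,0],
    [0,0,0],
    [0,0,0],
    [0,0,0],
    [0,0,0],
    [0,0,0],
    [0,0,0],
    [0,0,0],
    [0,0,0]
  ],
  "gripper": [-1,-1,-1,-1,-1,-1,-1,-1,-1,-1]
}}

```text
time_s: 6.5
position: [0.4372, -0.2757, 0.0269]
tool_rot: [[0.938, -0.347, 0.001], [-0.347, -0.938, -0.001], [0.001, 0.0, -1.0]]
ft_force: [-0.9, 0.5, 5.1]
grip_width: 0.0359
```

Request:
{"api": "jog_arm", "payload": {
  "dr": [
    [0,0,0],
    [0,0,0],
    [0,0,0],
    [0,0,0],
    [0,0,0],
    [0,0,0],
    [0,0,0],
    [0,0,0],
    [0,0,0],
    [0,0,0]
  ],
  "slide": [
    [0,0,-0.01],
    [0,0,-0.03],
    [0,0,-0.04],
    [0,0,-0.04],
    [0,0,-0.04],
    [-0.006,-0.023,0],
    [-0.011,-0.046,0],
    [-0.011,-0.046,0],
    [-0.011,-0.046,0],
    [-0.011,-0.046,0]
  ],
  "gripper": [-1,-1,-1,-1,-1,-1,-1,-1,-1,-1]
}}

```text
time_s: 7.5
position: [0.4614, -0.0622, 0.1868]
tool_rot: [[0.938, -0.347, -0.0], [-0.347, -0.938, 0.0], [-0.0, -0.0, -1.0]]
ft_force: [0.5, -0.1, -2.8]
grip_width: 0.0364
```

Request:
{"api": "jog_arm", "payload": {
  "dr": [
    [0,0,0],
    [0,0,0],
    [0,0,0],
    [0,0,0],
    [0,0,0],
    [0,0,0],
    [0,0,-0.087],
    [0,0,0],
    [0,0,0],
    [0,0,0]
  ],
  "slide": [
    [-0.011,-0.046,0],
    [-0.011,-0.046,0],
    [-0.011,-0.046,0],
    [-0.011,-0.046,0],
    [-0.011,-0.046,0],
    [-0.006,-0.023,0],
    [0,0,0],
    [0,0,0],
    [0,0,0],
    [0,0,0]
  ],
  "gripper": [-1,-1,-1,-1,-1,-1,-1,-1,-1,-1]
}}

```text
time_s: 8.5
position: [0.4923, 0.1938, 0.1865]
tool_rot: [[0.964, -0.266, -0.0], [-0.266, -0.964, -0.0], [-0.0, 0.0, -1.0]]
ft_force: [-0.1, 0.9, -3.0]
grip_width: 0.0363
```

```bash
python3 - <<'E'
from h import *
W=viewer.get_image('wrist'); cv2.imwrite('pics/w3.png',W['pixels'])
s=observe();print(s['position'],s['ft_force'])
E
```

```text
[0.49232431 0.1937911  0.18647785] [-0.48016814  0.69407615 -2.44959028]
```

View pics/w3.png

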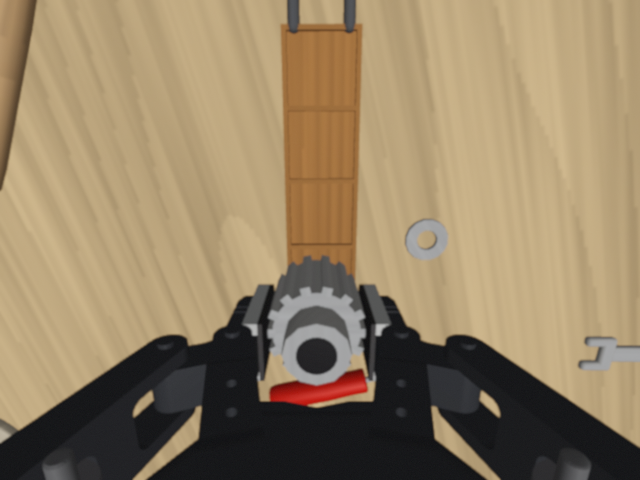

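```bash
python3 - <<'E'
from h import *
np.set_printoptions(precision=4,suppress=True)
a=cv2.imread('pics/w3.png'); cv2.imwrite('pics/c7.png',cv2.resize(a[15:265,265:380],None,fx=2.4*1.5,fy=2.4,interpolation=cv2.INTER_CUBIC))
W=viewer.get_image('wrist')
for p,y in [((320.5,109),60),((321.5,179),0),((321.5,243),-60)]: print(y,onz(W,p,.009))
print(onz(W,(281,25),.009),onz(W,(362,25),.009))
E
```

```text
60 [0.5204 0.2823 0.009 ]
0 [0.5062 0.2266 0.009 ]
-60 [0.491  0.1704 0.009 ]
[0.5069 0.3503 0.009 ] [0.5679 0.3336 0.009 ]
```

View pics/c7.png

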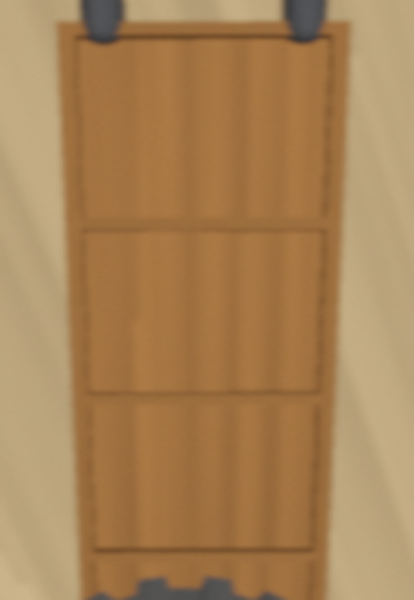

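Request:
{"api": "jog_arm", "payload": {
  "dr": [
    [0,0,0],
    [0,0,0],
    [0,0,0],
    [0,0,0],
    [0,0,0],
    [0,0,0],
    [0,0,0],
    [0,0,0],
    [0,0,0],
    [0,0,0]
  ],
  "slide": [
    [0.001,-0.0415,0],
    [0.001,-0.0415,0],
    [0.001,-0.0415,0],
    [0,0,0.04],
    [0,0,0.04],
    [0,0,0.03],
    [0,0,0.02],
    [0,0,0.01],
    [0,0,0],
    [0,0,0]
  ],
  "gripper": [-1,-1,-1,-1,-1,-1,-1,-1,-1,-1]
}}

```text
time_s: 9.6
position: [0.5287, 0.3137, 0.0474]
tool_rot: [[0.964, -0.264, 0.002], [-0.264, -0.964, 0.001], [0.001, -0.001, -1.0]]
ft_force: [0.0, 0.5, -2.5]
grip_width: 0.0364
```

Request:
{"api": "jog_arm", "payload": {
  "dr": [
    [0,0,0],
    [0,0,0],
    [0,0,0],
    [0,0,0],
    [0,0,0],
    [0,0,0],
    [0,0,0],
    [0,0,0],
    [0,0,0],
    [0,0,0]
  ],
  "slide": [
    [0,0,0.008],
    [0,0,0.006],
    [0,0,0.004],
    [0,0,0.002],
    [0,0,0],
    [0,0,0],
    [0,0,0],
    [0,0,0],
    [0,0,0],
    [0,0,0]
  ],
  "gripper": [-1,-1,-1,-1,-1,-1,-1,-1,-1,-1]
}}

```text
time_s: 10.6
position: [0.5281, 0.3137, 0.0264]
tool_rot: [[0.965, -0.264, 0.0], [-0.264, -0.965, 0.0], [0.0, -0.0, -1.0]]
ft_force: [-0.7, -0.7, -1.7]
grip_width: 0.0366
```

Request:
{"api": "jog_arm", "payload": {
  "dr": [
    [0,0,0],
    [0,0,0],
    [0,0,0],
    [0,0,0],
    [0,0,0],
    [0,0,0],
    [0,0,0],
    [0,0,0],
    [0,0,0],
    [0,0,0]
  ],
  "slide": [
    [0,0,0.001],
    [0,0,0],
    [0,0,0],
    [0,0,0],
    [0,0,0],
    [0,0,0],
    [0,0,0],
    [0,0,0],
    [0,0,-0.02],
    [0,0,-0.04]
  ],
  "gripper": [-1,-1,0.3,0.5,1,1,1,1,1,1]
}}

```text
time_s: 11.6
position: [0.5267, 0.3131, 0.0834]
tool_rot: [[0.965, -0.264, -0.006], [-0.264, -0.965, -0.002], [-0.005, 0.004, -1.0]]
ft_force: [0.3, 0.6, -1.0]
grip_width: 0.0856
```

Request:
{"api": "jog_arm", "payload": {
  "dr": [
    [0,0,0],
    [0,0,0],
    [0,0,0],
    [0,0,0],
    [0,0,0],
    [0,0,0],
    [0,0,0],
    [0,0,0],
    [0,0,0],
    [0,0,0]
  ],
  "slide": [
    [0,0,-0.04],
    [0,0,-0.04],
    [0,0,-0.02],
    [0,0.045,0],
    [0,0.045,0],
    [0,0.045,0],
    [0,0,0],
    [0,0,0],
    [0,0,0],
    [0,0,0]
  ],
  "gripper": [1,1,1,1,1,1,1,1,1,1]
}}

```text
time_s: 12.6
position: [0.4927, 0.1843, 0.1852]
tool_rot: [[0.965, -0.263, 0.0], [-0.263, -0.965, 0.0], [0.0, -0.0, -1.0]]
ft_force: [0.5, 0.0, -0.4]
grip_width: 0.0853
```

```bash
python3 - <<'E'
from h import *
W=viewer.get_image('wrist'); cv2.imwrite('pics/w4.png',W['pixels'])
s=observe();print(s['position'],s['tool_rot'])
E
```

```text
[0.49254405 0.18432521 0.18511503] [[ 9.64921727e-01 -2.62537672e-01 -1.80367400e-04]
 [-2.62537669e-01 -9.64921743e-01  3.63877091e-05]
 [-1.83593571e-04  1.22419458e-05 -9.99999983e-01]]
```

View pics/w4.png

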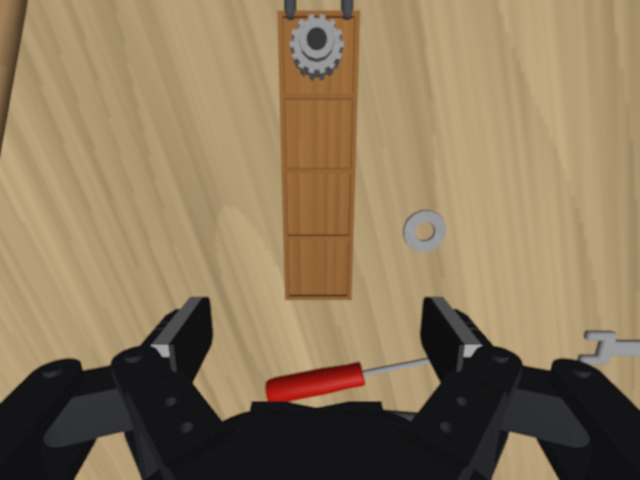

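Request:
{"api": "jog_arm", "payload": {
  "dr": [
    [0,0,0],
    [0,0,0],
    [0,0,0],
    [0,0,0],
    [0,0,0],
    [0,0,0],
    [0,0,0],
    [0,0,0],
    [0,0,0],
    [0,0,0.12]
  ],
  "slide": [
    [0.0081,0.0436,0],
    [0.0081,0.0436,0],
    [0.0081,0.0436,0],
    [0.0081,0.0436,0],
    [0.0081,0.0436,0],
    [0.0081,0.0436,0],
    [0.0081,0.0436,0],
    [0.0081,0.0436,0],
    [0.0081,0.0436,0],
    [0,0,0]
  ],
  "gripper": [1,1,1,1,1,1,1,1,1,1]
}}

```text
time_s: 13.65
position: [0.4594, -0.2185, 0.185]
tool_rot: [[0.924, -0.381, 0.0], [-0.381, -0.924, -0.001], [0.001, 0.001, -1.0]]
ft_force: [0.4, 0.5, -0.2]
grip_width: 0.0854
```

Request:
{"api": "jog_arm", "payload": {
  "dr": [
    [0,0,0.12],
    [0,0,0.095],
    [0,0,0],
    [0,0,0],
    [0,0,0],
    [0,0,0],
    [0,0,0],
    [0,0,0],
    [0,0,0],
    [0,0,0]
  ],
  "slide": [
    [0,0,0],
    [0,0,0],
    [0,0,0.03],
    [0,0,0.03],
    [0,0,0],
    [0,0,0],
    [0,0,0],
    [0,0,0],
    [0,0,0],
    [0,0,0]
  ],
  "gripper": [1,1,1,1,1,1,1,1,1,1]
}}

```text
time_s: 14.65
position: [0.4594, -0.2144, 0.1259]
tool_rot: [[0.824, -0.566, 0.001], [-0.566, -0.824, -0.001], [0.001, 0.0, -1.0]]
ft_force: [-0.6, -0.3, -0.6]
grip_width: 0.0854
```

```bash
python3 - <<'E'
from h import *
W=viewer.get_image('wrist'); cv2.imwrite('pics/w5.png',W['pixels'])
a=W['pixels'];cv2.imwrite('pics/c8.png',cv2.resize(a[120:320,240:400],None,fx=3,fy=3,interpolation=cv2.INTER_CUBIC))
s=observe();print(s['position'],s['tool_rot'][0])
E
```

```text
[ 0.45931895 -0.21434739  0.12570851] [ 8.24198444e-01 -5.66300826e-01  5.47193650e-04]
```

View pics/c8.png

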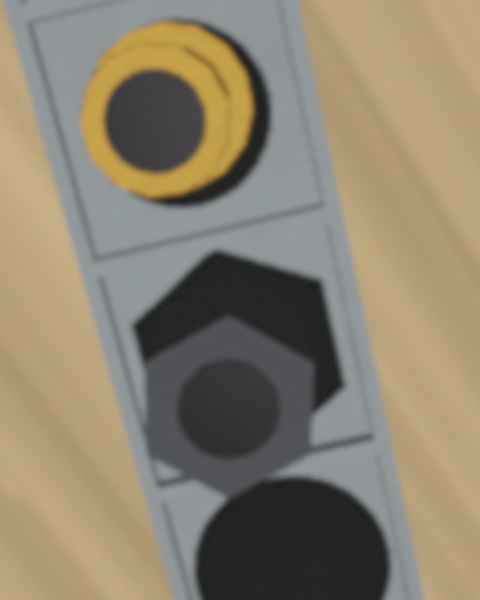

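Request:
{"api": "jog_arm", "payload": {
  "dr": [
    [0,0,0],
    [0,0,0],
    [0,0,0],
    [0,0,0],
    [0,0,0],
    [0,0,0],
    [0,0,0],
    [0,0,0],
    [0,0,0],
    [0,0,0]
  ],
  "slide": [
    [0,0,0.03],
    [0,0,0.03],
    [0,0,0.02],
    [0,0,0.01],
    [0,0,0.006],
    [0,0,0],
    [0,0,0],
    [0,0,0],
    [0,0,0],
    [0,0,0]
  ],
  "gripper": [1,1,1,1,1,1,1,-1,-1,-1]
}}

```text
time_s: 15.7
position: [0.4594, -0.2143, 0.0297]
tool_rot: [[0.824, -0.566, 0.001], [-0.566, -0.824, -0.0], [0.001, 0.0, -1.0]]
ft_force: [0.3, 0.4, -0.3]
grip_width: 0.0444
```

Request:
{"api": "jog_arm", "payload": {
  "dr": [
    [0,0,0],
    [0,0,0],
    [0,0,0],
    [0,0,0],
    [0,0,0],
    [0,0,0],
    [0,0,0],
    [0,0,0],
    [0,0,0],
    [0,0,0]
  ],
  "slide": [
    [0,0,0],
    [0,0,0],
    [0,0,0],
    [0,0,0],
    [0,0,0],
    [0,0,0],
    [0,0,-0.01],
    [0,0,-0.03],
    [0,0,-0.04],
    [0,0,-0.04]
  ],
  "gripper": [-1,-1,-1,-1,-1,-1,-1,-1,-1,-1]
}}

```text
time_s: 16.7
position: [0.4588, -0.2139, 0.1508]
tool_rot: [[0.824, -0.566, -0.001], [-0.566, -0.824, 0.001], [-0.001, -0.0, -1.0]]
ft_force: [1.4, -1.4, -2.3]
grip_width: 0.0334
```

Request:
{"api": "jog_arm", "payload": {
  "dr": [
    [0,0,0],
    [0,0,0],
    [0,0,0],
    [0,0,0],
    [0,0,0],
    [0,0,0],
    [0,0,0],
    [0,0,0],
    [0,0,0],
    [0,0,0]
  ],
  "slide": [
    [-0.0221,-0.0417,0],
    [-0.0221,-0.0417,0],
    [-0.0221,-0.0417,0],
    [-0.0221,-0.0417,0],
    [-0.0221,-0.0417,0],
    [-0.0221,-0.0417,0],
    [-0.0221,-0.0417,0],
    [-0.0221,-0.0417,0],
    [-0.0221,-0.0417,0],
    [-0.0221,-0.0417,0]
  ],
  "gripper": [-1,-1,-1,-1,-1,-1,-1,-1,-1,-1]
}}

```text
time_s: 17.7
position: [0.5128, 0.2566, 0.1496]
tool_rot: [[0.824, -0.566, -0.0], [-0.566, -0.824, -0.0], [-0.0, 0.0, -1.0]]
ft_force: [0.1, -0.5, -2.8]
grip_width: 0.0334
```

Request:
{"api": "jog_arm", "payload": {
  "dr": [
    [0,0,-0.12],
    [0,0,-0.12],
    [0,0,-0.095],
    [0,0,0],
    [0,0,0],
    [0,0,0],
    [0,0,0],
    [0,0,0],
    [0,0,0],
    [0,0,0]
  ],
  "slide": [
    [0,0,0],
    [0,0,0],
    [0,0,0],
    [0,0,0],
    [0,0,0.03],
    [0,0,0.03],
    [0,0,0.02],
    [0,0,0],
    [0,0,0],
    [0,0,0]
  ],
  "gripper": [-1,-1,-1,-1,-1,-1,-1,-1,-1,-1]
}}

```text
time_s: 18.7
position: [0.5139, 0.2547, 0.0708]
tool_rot: [[0.964, -0.265, 0.002], [-0.265, -0.964, 0.001], [0.002, -0.001, -1.0]]
ft_force: [0.0, 0.2, -1.8]
grip_width: 0.0334
```

Request:
{"api": "jog_arm", "payload": {
  "dr": [
    [0,0,0],
    [0,0,0],
    [0,0,0],
    [0,0,0],
    [0,0,0],
    [0,0,0],
    [0,0,0],
    [0,0,0],
    [0,0,0],
    [0,0,0]
  ],
  "slide": [
    [0,0,0.02],
    [0,0,0.012],
    [0,0,0.006],
    [0,0,0.003],
    [0,0,0.001],
    [0,0,0.001],
    [0,0,0],
    [0,0,0],
    [0,0,0],
    [0,0,0]
  ],
  "gripper": [-1,-1,-1,-1,-1,-1,-1,-1,-1,-1]
}}

```text
time_s: 19.7
position: [0.5133, 0.2546, 0.0278]
tool_rot: [[0.965, -0.264, 0.001], [-0.264, -0.965, 0.0], [0.001, -0.0, -1.0]]
ft_force: [-4.4, -1.6, 6.3]
grip_width: 0.0337
```

Request:
{"api": "jog_arm", "payload": {
  "dr": [
    [0,0,0],
    [0,0,0],
    [0,0,0],
    [0,0,0],
    [0,0,0],
    [0,0,0],
    [0,0,0],
    [0,0,0],
    [0,0,0],
    [0,0,0]
  ],
  "slide": [
    [0,0,0],
    [0,0,0],
    [0,0,0],
    [0,0,0],
    [0,0,0],
    [0,0,0],
    [0,0,-0.02],
    [0,0,-0.04],
    [0,0,-0.04],
    [0,0,-0.03]
  ],
  "gripper": [0.3,0.5,1,1,1,1,1,1,1,1]
}}

```text
time_s: 20.7
position: [0.5135, 0.2547, 0.1588]
tool_rot: [[0.965, -0.264, 0.002], [-0.264, -0.965, 0.001], [0.002, -0.001, -1.0]]
ft_force: [-0.3, -0.8, 0.3]
grip_width: 0.0855
```

Request:
{"api": "jog_arm", "payload": {
  "dr": [
    [0,0,0],
    [0,0,0],
    [0,0,0],
    [0,0,0],
    [0,0,0],
    [0,0,0],
    [0,0,0],
    [0,0,0],
    [0,0,0],
    [0,0,0.096]
  ],
  "slide": [
    [0.0086,0.0452,0],
    [0.0086,0.0452,0],
    [0.0086,0.0452,0],
    [0.0086,0.0452,0],
    [0.0086,0.0452,0],
    [0.0086,0.0452,0],
    [0.0086,0.0452,0],
    [0.0086,0.0452,0],
    [0.0086,0.0452,0],
    [0,0,0]
  ],
  "gripper": [1,1,1,1,1,1,1,1,1,1]
}}

```text
time_s: 21.7
position: [0.4803, -0.1631, 0.1563]
tool_rot: [[0.933, -0.361, 0.001], [-0.361, -0.933, -0.001], [0.001, 0.001, -1.0]]
ft_force: [-0.7, 1.4, 0.1]
grip_width: 0.0851
```

Request:
{"api": "jog_arm", "payload": {
  "dr": [
    [0,0,0],
    [0,0,0],
    [0,0,0],
    [0,0,0],
    [0,0,0],
    [0,0,0],
    [0,0,0],
    [0,0,0],
    [0,0,0],
    [0,0,0]
  ],
  "slide": [
    [0,0,0],
    [0,0,0],
    [0,0,0.03],
    [0,0,0],
    [0,0,0],
    [0,0,0],
    [0,0,0],
    [0,0,0],
    [0,0,0],
    [0,0,0]
  ],
  "gripper": [1,1,1,1,1,1,1,1,1,1]
}}

```text
time_s: 22.7
position: [0.4806, -0.1583, 0.1265]
tool_rot: [[0.935, -0.355, 0.0], [-0.355, -0.935, -0.0], [0.0, 0.0, -1.0]]
ft_force: [0.6, -0.3, 0.0]
grip_width: 0.0853
```

```bash
python3 - <<'E'
from h import *
W=viewer.get_image('wrist'); cv2.imwrite('pics/w6.png',W['pixels'])
s=observe();print(s['position'],s['tool_rot'][0])
E
```

```text
[ 0.48055807 -0.15825986  0.12643473] [ 9.34831577e-01 -3.55091413e-01  1.08449769e-04]
```

View pics/w6.png

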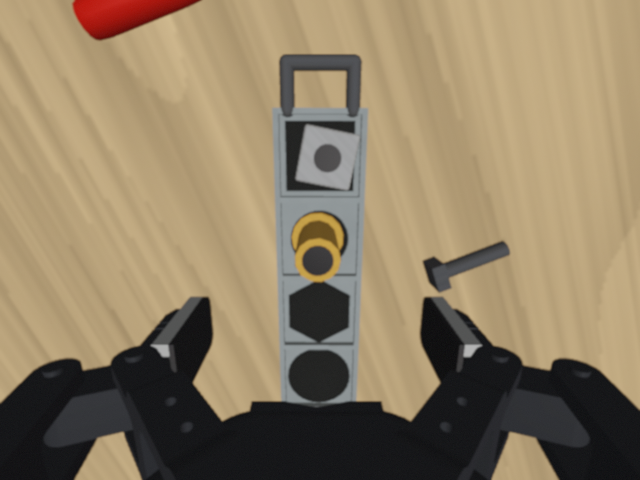

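Request:
{"api": "jog_arm", "payload": {
  "dr": [
    [0,0,0],
    [0,0,0],
    [0,0,0],
    [0,0,0],
    [0,0,0],
    [0,0,0],
    [0,0,0],
    [0,0,0],
    [0,0,0],
    [0,0,0]
  ],
  "slide": [
    [0,0,0.03],
    [0,0,0.03],
    [0,0,0.02],
    [0,0,0.01],
    [0,0,0.004],
    [0,0,0],
    [0,0,0],
    [0,0,0],
    [0,0,0],
    [0,0,0]
  ],
  "gripper": [1,1,1,1,1,1,1,-1,-1,-1]
}}

```text
time_s: 23.75
position: [0.4807, -0.1583, 0.0327]
tool_rot: [[0.935, -0.355, 0.001], [-0.355, -0.935, -0.0], [0.001, 0.0, -1.0]]
ft_force: [1.1, 0.0, 0.7]
grip_width: 0.0443
```

Request:
{"api": "jog_arm", "payload": {
  "dr": [
    [0,0,0],
    [0,0,0],
    [0,0,0],
    [0,0,0],
    [0,0,0],
    [0,0,0],
    [0,0,-0.01],
    [0,0,-0.03],
    [0,0,-0.026],
    [0,0,-0.03]
  ],
  "slide": [
    [0,0,0],
    [0,0,0],
    [0,0,0],
    [0,0,0],
    [0,0,0],
    [0,0,0],
    [0,0,-0.01],
    [0,0,-0.03],
    [0,0,-0.04],
    [0,0,-0.04]
  ],
  "gripper": [-1,-1,-1,-1,-1,-1,-1,-1,-1,-1]
}}

```text
time_s: 24.75
position: [0.48, -0.1579, 0.1538]
tool_rot: [[0.965, -0.262, -0.001], [-0.262, -0.965, 0.001], [-0.001, -0.0, -1.0]]
ft_force: [0.5, -0.2, -2.6]
grip_width: 0.0266
```

Request:
{"api": "jog_arm", "payload": {
  "dr": [
    [0,0,0],
    [0,0,0],
    [0,0,0],
    [0,0,0],
    [0,0,0],
    [0,0,0],
    [0,0,0],
    [0,0,0],
    [0,0,0],
    [0,0,0]
  ],
  "slide": [
    [-0.0096,-0.0434,0],
    [-0.0096,-0.0434,0],
    [-0.0096,-0.0434,0],
    [-0.0096,-0.0434,0],
    [-0.0096,-0.0434,0],
    [-0.0096,-0.0434,0],
    [-0.0096,-0.0434,0],
    [-0.0096,-0.0434,0],
    [0,0,0],
    [0,0,0]
  ],
  "gripper": [-1,-1,-1,-1,-1,-1,-1,-1,-1,-1]
}}

```text
time_s: 25.75
position: [0.4976, 0.1975, 0.1523]
tool_rot: [[0.965, -0.262, -0.001], [-0.262, -0.965, -0.0], [-0.001, 0.001, -1.0]]
ft_force: [0.9, -0.2, -2.4]
grip_width: 0.0268
```

Request:
{"api": "jog_arm", "payload": {
  "dr": [
    [0,0,0],
    [0,0,0],
    [0,0,0],
    [0,0,0],
    [0,0,0],
    [0,0,0],
    [0,0,0],
    [0,0,0],
    [0,0,0],
    [0,0,0]
  ],
  "slide": [
    [0,0,0.02],
    [0,0,0.03],
    [0,0,0.03],
    [0,0,0.02],
    [0,0,0.01],
    [0,0,0.005],
    [0,0,0],
    [0,0,0],
    [0,0,0],
    [0,0,0]
  ],
  "gripper": [-1,-1,-1,-1,-1,-1,-1,-1,-1,-1]
}}

```text
time_s: 26.75
position: [0.4983, 0.197, 0.038]
tool_rot: [[0.965, -0.264, 0.001], [-0.264, -0.965, 0.0], [0.001, -0.0, -1.0]]
ft_force: [-0.9, -1.0, -2.0]
grip_width: 0.0267
```

Request:
{"api": "jog_arm", "payload": {
  "dr": [
    [0,0,0],
    [0,0,0],
    [0,0,0],
    [0,0,0],
    [0,0,0],
    [0,0,0],
    [0,0,0],
    [0,0,0],
    [0,0,0],
    [0,0,0]
  ],
  "slide": [
    [0,0,0.003],
    [0,0,0.002],
    [0,0,0.001],
    [0,0,0.001],
    [0,0,0],
    [0,0,0],
    [0,0,0],
    [0,0,0],
    [0,0,0],
    [0,0,0]
  ],
  "gripper": [-1,-1,-1,-1,-1,-1,-1,-1,-1,-1]
}}

```text
time_s: 27.75
position: [0.498, 0.1969, 0.0307]
tool_rot: [[0.965, -0.264, 0.0], [-0.264, -0.965, 0.0], [0.0, -0.0, -1.0]]
ft_force: [-1.9, 0.5, 5.4]
grip_width: 0.027
```

Request:
{"api": "jog_arm", "payload": {
  "dr": [
    [0,0,0],
    [0,0,0],
    [0,0,0],
    [0,0,0],
    [0,0,0],
    [0,0,0],
    [0,0,0],
    [0,0,0],
    [0,0,0],
    [0,0,0]
  ],
  "slide": [
    [0,0,0],
    [0,0,0],
    [0,0,0],
    [0,0,0],
    [0,0,0],
    [0,0,0],
    [0,0,-0.02],
    [0,0,-0.04],
    [0,0,-0.04],
    [0,0,-0.03]
  ],
  "gripper": [0.3,0.5,1,1,1,1,1,1,1,1]
}}

```text
time_s: 28.75
position: [0.4983, 0.197, 0.1627]
tool_rot: [[0.965, -0.264, 0.002], [-0.264, -0.965, 0.0], [0.002, -0.001, -1.0]]
ft_force: [0.1, 0.7, -0.3]
grip_width: 0.0856
```

Request:
{"api": "jog_arm", "payload": {
  "dr": [
    [0,0,0],
    [0,0,0],
    [0,0,0],
    [0,0,0],
    [0,0,0],
    [0,0,0],
    [0,0,0],
    [0,0,0.1],
    [0,0,0.1],
    [0,0,0.09]
  ],
  "slide": [
    [0.0126,0.0413,0],
    [0.0126,0.0413,0],
    [0.0126,0.0413,0],
    [0.0126,0.0413,0],
    [0.0126,0.0413,0],
    [0.0126,0.0413,0],
    [0.0126,0.0413,0],
    [0,0,0],
    [0,0,0],
    [0,0,0]
  ],
  "gripper": [1,1,1,1,1,1,1,1,1,1]
}}

```text
time_s: 29.75
position: [0.5067, -0.1056, 0.1602]
tool_rot: [[0.846, -0.533, -0.0], [-0.533, -0.846, 0.0], [-0.0, -0.0, -1.0]]
ft_force: [-0.0, 0.1, -0.2]
grip_width: 0.0854
```

Request:
{"api": "jog_arm", "payload": {
  "dr": [
    [0,0,0],
    [0,0,0],
    [0,0,0],
    [0,0,0],
    [0,0,0],
    [0,0,0],
    [0,0,0],
    [0,0,0],
    [0,0,0],
    [0,0,0]
  ],
  "slide": [
    [0,0,0.02],
    [0,0,0.02],
    [0,0,0],
    [0,0,0],
    [0,0,0],
    [0,0,0],
    [0,0,0],
    [0,0,0],
    [0,0,0],
    [0,0,0]
  ],
  "gripper": [1,1,1,1,1,1,1,1,1,1]
}}

```text
time_s: 30.75
position: [0.5069, -0.1052, 0.1204]
tool_rot: [[0.849, -0.529, 0.0], [-0.529, -0.849, -0.0], [0.0, -0.0, -1.0]]
ft_force: [0.2, -0.2, 0.2]
grip_width: 0.0854
```

```bash
python3 - <<'E'
from h import *
W=viewer.get_image('wrist'); a=W['pixels'];cv2.imwrite('pics/c9.png',cv2.resize(a[160:320,220:420],None,fx=3.6,fy=3.6,interpolation=cv2.INTER_CUBIC))
s=observe();print(s['position'],s['tool_rot'][0])
E
```

```text
[ 0.5068923  -0.10518188  0.12036382] [ 8.48830089e-01 -5.28665753e-01  4.64058732e-05]
```

View pics/c9.png

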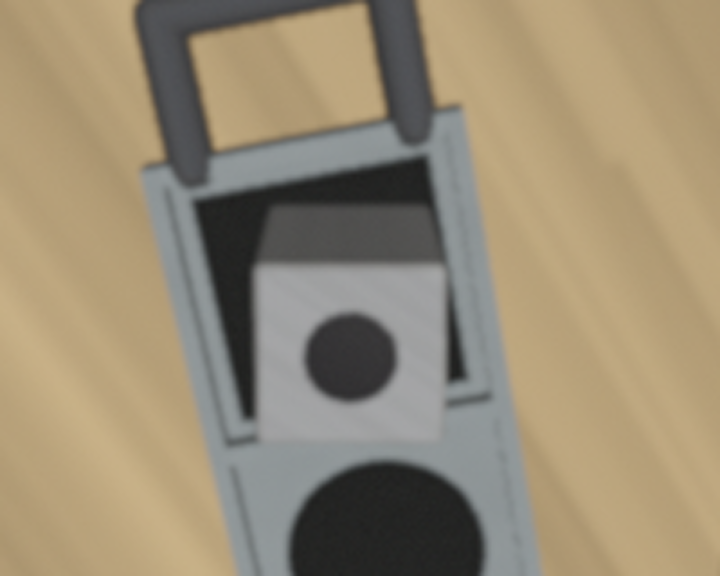

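Request:
{"api": "jog_arm", "payload": {
  "dr": [
    [0,0,0],
    [0,0,0],
    [0,0,0],
    [0,0,0],
    [0,0,0],
    [0,0,0],
    [0,0,0],
    [0,0,0],
    [0,0,0],
    [0,0,0]
  ],
  "slide": [
    [0,0,0.03],
    [0,0,0.03],
    [0,0,0.02],
    [0,0,0.008],
    [0,0,0.002],
    [0,0,0],
    [0,0,0],
    [0,0,0],
    [0,0,0],
    [0,0,0]
  ],
  "gripper": [1,1,1,1,1,1,1,-1,-1,-1]
}}

```text
time_s: 31.8
position: [0.507, -0.1052, 0.0306]
tool_rot: [[0.849, -0.529, 0.001], [-0.529, -0.849, -0.0], [0.001, -0.0, -1.0]]
ft_force: [0.1, -1.1, 0.2]
grip_width: 0.0438
```

Request:
{"api": "jog_arm", "payload": {
  "dr": [
    [0,0,0],
    [0,0,0],
    [0,0,0],
    [0,0,0],
    [0,0,0],
    [0,0,0],
    [0,0,0],
    [0,0,0],
    [0,0,0],
    [0,0,0]
  ],
  "slide": [
    [0,0,0],
    [0,0,0],
    [0,0,0],
    [0,0,0],
    [0,0,0],
    [0,0,0],
    [0,0,-0.01],
    [0,0,-0.03],
    [0,0,-0.04],
    [0,0,-0.04]
  ],
  "gripper": [-1,-1,-1,-1,-1,-1,-1,-1,-1,-1]
}}

```text
time_s: 32.8
position: [0.5063, -0.1049, 0.1517]
tool_rot: [[0.849, -0.529, -0.002], [-0.529, -0.849, 0.001], [-0.002, 0.0, -1.0]]
ft_force: [1.2, -0.9, -3.5]
grip_width: 0.0313
```

Request:
{"api": "jog_arm", "payload": {
  "dr": [
    [0,0,0],
    [0,0,0],
    [0,0,0],
    [0,0,0],
    [0,0,0],
    [0,0,0],
    [0,0,-0.1],
    [0,0,-0.1],
    [0,0,-0.09],
    [0,0,0]
  ],
  "slide": [
    [-0.025,-0.0323,0],
    [-0.025,-0.0323,0],
    [-0.025,-0.0323,0],
    [-0.025,-0.0323,0],
    [-0.025,-0.0323,0],
    [-0.025,-0.0323,0],
    [0,0,0],
    [0,0,0],
    [0,0,0],
    [0,0,0]
  ],
  "gripper": [-1,-1,-1,-1,-1,-1,-1,-1,-1,-1]
}}

```text
time_s: 33.8
position: [0.4816, 0.1387, 0.1504]
tool_rot: [[0.965, -0.263, -0.001], [-0.263, -0.965, -0.0], [-0.001, 0.0, -1.0]]
ft_force: [0.0, 0.4, -3.7]
grip_width: 0.0311
```

Request:
{"api": "jog_arm", "payload": {
  "dr": [
    [0,0,0],
    [0,0,0],
    [0,0,0],
    [0,0,0],
    [0,0,0],
    [0,0,0],
    [0,0,0],
    [0,0,0],
    [0,0,0],
    [0,0,0]
  ],
  "slide": [
    [0,0,0.02],
    [0,0,0.03],
    [0,0,0.03],
    [0,0,0.02],
    [0,0,0.01],
    [0,0,0.005],
    [0,0,0],
    [0,0,0],
    [0,0,0],
    [0,0,0]
  ],
  "gripper": [-1,-1,-1,-1,-1,-1,-1,-1,-1,-1]
}}

```text
time_s: 34.8
position: [0.4823, 0.1386, 0.036]
tool_rot: [[0.965, -0.264, 0.001], [-0.264, -0.965, 0.0], [0.001, -0.0, -1.0]]
ft_force: [-0.2, -0.1, -2.9]
grip_width: 0.0309
```

Request:
{"api": "jog_arm", "payload": {
  "dr": [
    [0,0,0],
    [0,0,0],
    [0,0,0],
    [0,0,0],
    [0,0,0],
    [0,0,0],
    [0,0,0],
    [0,0,0],
    [0,0,0],
    [0,0,0]
  ],
  "slide": [
    [0,0,0.003],
    [0,0,0.002],
    [0,0,0.001],
    [0,0,0.001],
    [0,0,0],
    [0,0,0],
    [0,0,0],
    [0,0,0],
    [0,0,0],
    [0,0,0]
  ],
  "gripper": [-1,-1,-1,-1,-1,-1,-1,-1,-1,-1]
}}

```text
time_s: 35.8
position: [0.4819, 0.1386, 0.0287]
tool_rot: [[0.965, -0.264, 0.0], [-0.264, -0.965, -0.0], [0.0, 0.0, -1.0]]
ft_force: [-2.1, 0.0, 5.5]
grip_width: 0.0315
```

Request:
{"api": "jog_arm", "payload": {
  "dr": [
    [0,0,0],
    [0,0,0],
    [0,0,0],
    [0,0,0],
    [0,0,0],
    [0,0,0],
    [0,0,0],
    [0,0,0],
    [0,0,0],
    [0,0,0]
  ],
  "slide": [
    [0,0,0],
    [0,0,0],
    [0,0,0],
    [0,0,0],
    [0,0,0],
    [0,0,0],
    [0,0,-0.02],
    [0,0,-0.04],
    [0,0,-0.04],
    [0,0,-0.03]
  ],
  "gripper": [0.3,0.5,1,1,1,1,1,1,1,1]
}}

```text
time_s: 36.8
position: [0.4822, 0.1387, 0.1607]
tool_rot: [[0.965, -0.264, 0.002], [-0.264, -0.965, 0.0], [0.002, -0.001, -1.0]]
ft_force: [0.5, 0.2, 0.5]
grip_width: 0.0853
```

Request:
{"api": "jog_arm", "payload": {
  "dr": [
    [0,0,0],
    [0,0,0],
    [0,0,0],
    [0,0,0],
    [0,0,0],
    [0,0,0],
    [0,0,0],
    [0,0,0],
    [0,0,0],
    [0,0,0]
  ],
  "slide": [
    [0,0.03,0],
    [0,0.03,0],
    [0,0.03,0],
    [0,0.03,-0.03],
    [0,0.03,-0.03],
    [0,0,0],
    [0,0,0],
    [0,0,0],
    [0,0,0],
    [0,0,0]
  ],
  "gripper": [1,1,1,1,1,1,1,1,1,1]
}}

```text
time_s: 37.8
position: [0.4423, -0.0055, 0.2177]
tool_rot: [[0.965, -0.263, -0.001], [-0.263, -0.965, 0.0], [-0.001, -0.0, -1.0]]
ft_force: [-0.0, -0.8, 0.2]
grip_width: 0.0853
```

```bash
python3 - <<'E'
from h import *
for n in ['scene','top','wrist']:
    a=viewer.get_image(n)['pixels']; cv2.imwrite(f'pics/f_{n}.png',a)
a=cv2.imread('pics/f_scene.png');cv2.imwrite('pics/c10.png',cv2.resize(a[165:265,325:455],None,fx=6,fy=6,interpolation=cv2.INTER_CUBIC))
E
```

```text
(no output)
```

View pics/c10.png

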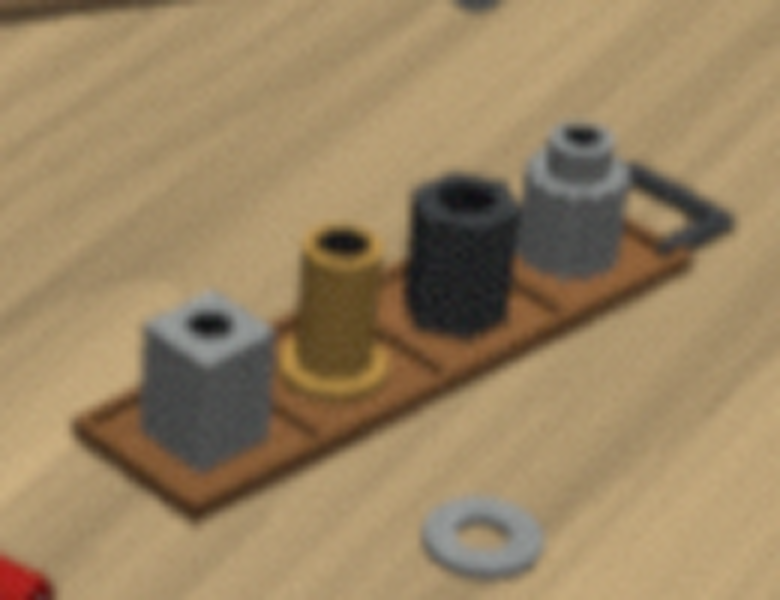

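View pics/f_top.png

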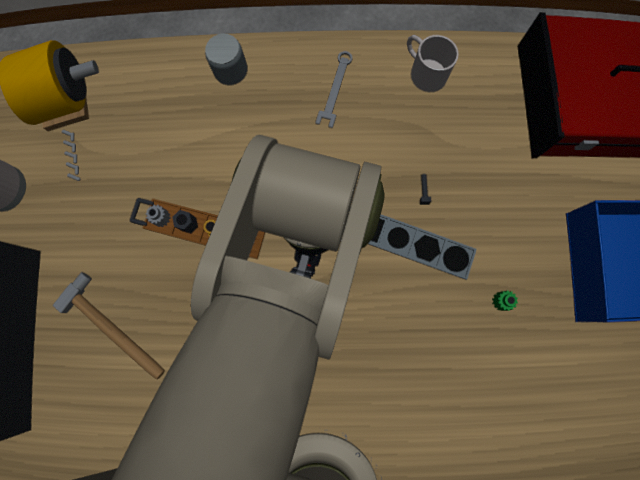

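View pics/f_wrist.png

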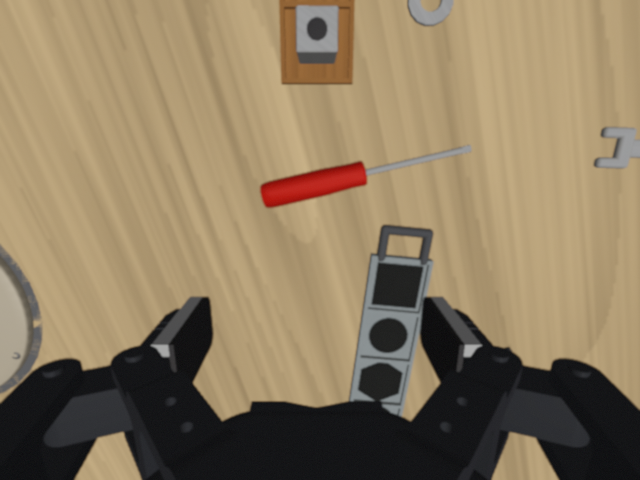

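The scene crop shows all four parts standing upright in their own compartments. From the wooden tray's handle they run pinion (575,200), nut (462,255), bush (335,310), block (205,380). The pads in the grey tray, square, small round, hexagon, large round from its handle, confirm this is the reverse of the original order. The green look-alike at top (505,300) has not moved.

```bash
python3 -c "
from rig import env
print(env.close_job())"
```

```text
the job is handed in; nothing more can be done
None
```

I moved all four parts from the grey tray to the wooden tray in reverse order. Starting at the wooden tray's handle, they now stand pinion, nut, bush, block. I handed the job in at about 38 s on the clock, with no verdict reported.

**Last checks:** In the final pictures every part stands upright, same end up, in its own compartment. The gripper was open and clear of everything. The empty pads in the grey tray confirm its original order from the handle was block, bush, nut, pinion, and the green look-alike was not touched. The largest force reading returned after any move was about 8 N at the wrist.

**Disagreement:** The cameras differed by 2 to 5 mm on positions. I mostly went by the wrist camera, which left enough room for every grasp and placing. In the final top picture the arm hid the block and part of the bush, so I checked those two in the scene view and the block again in the wrist view.

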